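Find the rocking ramekin lid and seat it

TASK

One of the four bamboo lids on the ramekins is not pushed home: press down near the edge of the lids, one after another, until you find the one that rocks, tipping its pressed edge right down to its seat. Then let it level out and press it down over its middle until it sits fully home and level. Only press with the fingertips: do not pinch or lift any lid, and leave the jar, the groomer and the brush where they are.

Things in the scene. Friction and masses are not known exactly. Their poses are not given: they have to be found in the camera images.
- tier: Fixed low clear acrylic tier, 270 (x) x 440 (y) mm, deck 20 mm and lip 30 mm above the counter; origin under its centre at counter height. On it stand four fixed white ramekins, 98 mm wide, rims 78 mm above the counter, in a square with centres 57.5 mm from the tier's centre in its x and y, each with a lid.
- lid_1: Identical flat round bamboo lid, 84 mm across, 20 mm thick, 75 g, lying loose (2 mm side play) in its ramekin's recess; near the robot, left. Origin at the centre of its underside, z up out of its flat top. At the start every lid lies level, underside 66 to 70 mm above the counter by chance, so height does not tell which one is loose. A seated lid does not tip wherever it is pressed.
- lid_2: Lid like lid_1, same origin; near the robot, right. The one lid that is not home (any of the four) lies level on a stiff push-in plug under its middle, 16 mm wide, its edge 4 mm above its seat all round. Pressed 20 mm or more off its middle with 1 to 3 N it tips about 7 degrees until that edge meets its seat; released, it drops back level.
- lid_3: Lid like lid_1, same origin; far side, left. Pressed over its middle with a little over 8 N, the lid that is not home sinks 4 mm onto its seat and stays there; it may then lie lower than the others.
- lid_4: Lid like lid_1, same origin; far side, right.
- plug (a joint): How far the hidden push-in plug under the lid that is not home has been pushed in (m): 0 at the start, 0.004 when that lid sits on its seat; it stays where it is pushed.
- jar: Bystander: closed amber glass jar with a steel cap, 64 mm across, 85 mm tall, standing on the tier at its left end; origin at the centre of its underside.
- groomer: Bystander: purple silicone groomer, 95 x 58 mm, 44 mm tall with its handle, lying on the tier at its left end beside the jar; origin at the centre of its underside.
- brush: Bystander: red slicker brush, 215 mm long, 55 mm wide, 29 mm tall, lying along the tier's right end, its head towards the robot; origin on its underside where head and handle meet.
There are look-alikes about, which are no part of the job. Leave any orange or red look-alike of the lid_2 alone. What is shaped like the lid_3 but blue is not meant.

How it is judged:
On the way:
1. a lid rocks under a fingertip: it is pressed and tipped by more than 0.06 rad (((angle between lid_1's own z axis and vertical above 0.06 rad and contact force between the fingers and lid_1 above 0.3 N) or (angle between lid_2's own z axis and vertical above 0.06 rad and contact force between the fingers and lid_2 above 0.3 N) or (angle between lid_3's own z axis and vertical above 0.06 rad and contact force between the fingers and lid_3 above 0.3 N) or (angle between lid_4's own z axis and vertical above 0.06 rad and contact force between the fingers and lid_4 above 0.3 N))), for 0.1 s.
At the end, for the whole second after the job is handed in: The lid that rocked is home: the plug under it is pushed in by more than 3.2 mm (4 mm is fully home); all four lids lie at rest in their ramekins, undersides 60 to 72 mm above the counter, tilted less than 0.03 rad (value of joint plug above 0.0032 m and height (world z) of lid_1 between 0.06 and 0.072 m and angle between each of lid_1, lid_2, lid_3, lid_4's own z axis and vertical below 0.03 rad and linear speed of each of lid_1, lid_2, lid_3, lid_4 below 0.02 m/s and height (world z) of lid_2 between 0.06 and 0.072 m and height (world z) of lid_3 between 0.06 and 0.072 m and height (world z) of lid_4 between 0.06 and 0.072 m); the robot touches nothing.
It fails at once if a lid is lifted (its underside more than 82 mm above the counter, 12 mm or more above where it lay) (height (world z) of any of lid_1, lid_2, lid_3, lid_4 above 0.082 m).
It fails at once if the jar, the groomer or the brush is moved by more than 20 mm (distance of any of jar, groomer, brush from where it was at the start of the episode above 0.02 m).
It also fails if it takes over 48 s, if anything falls off the work surface, if the arm or the gripper's body presses on something with over 40 N, if the wrist force passes 120 N, or if a joint passes its speed limit or range.

ROBOT

A 6-joint arm with a two-finger parallel gripper is mounted at the origin on the work surface. World frame = base frame: x ahead of the robot, y to its left, z up, the work surface at z = 0. Lengths are in m, angles in rad, forces in N, time in s.
With the tool pointing down it reaches from about 0.35 to 0.975 m from the base axis. Payload 4.9 kg.
Tool frame: the origin (TCP) lies at the very end of the fingers, on their centre line; the grasp point (between the pads) lies manip.grip_point_offset behind it (manip.grip_point_offset is the distance from the TCP to the grasp point, in m); z points along the fingers, y is the direction in which the jaws open and shut (so a half turn about z gives the same grasp; the last joint's range is limited). The gripper opens to 85 mm and grips with 20 to 120 N. Pads are 22 mm wide; open, the fingers measure 114 mm over their backs; the gripper's body (76 mm by 85 mm) begins 54 mm behind the grasp point. The pads swing forward as they close: fully open they stand 13 mm farther back than shut.
Start: joints at [-0.119, 0.053, 1.613, -0, 1.476, -0.119], TCP at [0.625, 0, 0.231] pointing down, gripper open.
Joint ranges: [-3.01, 3.01], [-1.01, 2.22], [0.06, 2.58], [-1.02, 4.17], [0.09, 2.62], [-3.14, 3.14]. Speed limits (rad/s): [2.57, 2.57, 3.14, 3.14, 3.14, 3.14].

INTERFACE

Orientations are given as a unit quaternion [w, x, y, z].
In Python, from plant import status, grab_frame, camera_params, ticket, boxes_of, outline_of, manip gives the robot as it stands. The module is installed in compiled form; this text tells all that it offers.
- The arm moves only by the tool play_rows, never from a script. Its argument "deltas" is a list of rows, each a list of 2 entries, a list of its own where there are three numbers: the shift along the world's x, y, z in m, then the turn about the world's z in rad. A call has 1 to 5 rows; each row is the pose to reach, as a shift and turn from the pose commanded when the call began; what a row does not reach only later rows make up. A row lasts 1/8 s, in which the tool goes at most 62.5 mm and 10.7 degrees, less where a joint would pass 70% of its speed; a pose out of reach is approached as far as the arm can. A call with a gripper value outside its range is refused whole. "grip" is the opening, from -1 (shut) to 1 (fully open), set as the call begins (left out, the last holds). The fingers move at their own pace and stop on an object; the grip force is fixed at half the most. Time passes only in rows, so rows that repeat a pose let the fingers close. It gives the time, the measured TCP pose, the force and the opening at its end, in the units of the state.
- status.state(): the state, without advancing time (a new reading comes with each control period).
- grab_frame(name): name is "scene" or "side" or "wrist"; returns (picture, depth): 480x640x3 uint8, blue, green, red; 480x640 float32, m along the optical axis (not along the pixel's ray), 0 where there is no reading.
- camera_params(name): a dict with "mtx" (3x3 intrinsics, pixels), "world_from_camera" (4x4, takes a point from camera to world coordinates). Camera axes: x right, y up, looking along -z (the intrinsics and any distortion apply to the point x, -y, -z); pixel columns grow to the right and rows downward; lengths in m; the calibration is good to about 2 mm. A picture is of the moment at which its call begins: read the wrist's pose just before it. camera_params takes no time and is no camera call; for the wrist camera it gives the pose at the moment of the call.
- ticket.job_done(): hands the job in, once; it reports no verdict.
Trained networks look in the newest picture that a camera, given by its name, has taken for a name from the list of things; names that differ only in an ending like _2 or _b are one class to them, and where a whole thing is asked for, a point or a joint stands for the part that bears it (a point fixed in the world has none). Each returns a list of dicts, best first, with "confidence" (0 to 1); they miss things now and then, are a little off and sometimes report something else, mostly with a low value. They report only what shows in the picture. A call takes as long as a camera call. They do not tell look-alikes from the thing itself.
- boxes_of(camera, name): "box" ([left, top, right, bottom] in pixels, round what is visible of it).
- outline_of(camera, name): "region" (480x640 bool, what is visible of it) and "box" ([left, top, right, bottom] in pixels, round what is visible of it).
The state is a dict: "time": time; "joint_pos": joint angles; "joint_vel": joint speeds; "joint_efforts": joint torques, N m; "tool_pos": TCP position; "tool_rot": TCP orientation; "contact_force": force on the tool from outside, world axes, zero at the start; "ft_torque": the same for the moment, N m; "gripper_width": opening from 0.0 (shut) to 1.0 (fully open).
Only numpy, scipy, OpenCV 4.12 (cv2) and the standard library are available. Lean on these libraries where they do the work, as an engineer would, in place of code of your own. Each camera call takes 0.05 s, during which the arm holds its last target.

## Working session

There is one attempt and no reset: what is moved stays moved. The work goes in short steps, Python scripts to look and compute and a tool call to move; the robot and the scene stay as the last step left them, time stands still between calls to the robot, and variables do not carry over. Pictures are saved under pics/ and viewed, and the job is handed in when it is done.

Besides the shell and the picture viewer there is one more tool, called by a JSON object that holds its "api" and its "payload", one argument or row to a line. play_rows: Moves the arm, as the interface text tells. Its arguments: {"type":"object","properties":{"deltas":{"type":"array"},"grip":{"type":"number"}},"required":["deltas"]}

```bash
mkdir -p pics
python3 - <<'E'
from plant import status, grab_frame, camera_params, manip
import cv2,numpy as np
for n in ("scene","side"):
    im,d=grab_frame(n); cv2.imwrite(f"pics/{n}0.png",im); np.save(f"pics/{n}0.npy",d)
    print(n,camera_params(n))
print(manip.grip_point_offset); print(status.state())
E
```

```text
scene {'mtx': array([[616.42435785,   0.        , 318.94486596],
       [  0.        , 616.42435785, 239.64196418],
       [  0.        ,   0.        ,   1.        ]]), 'world_from_camera': array([[-0.80375647, -0.48858791,  0.3394958 ,  0.86582657],
       [ 0.59493236, -0.65468405,  0.46630922,  0.46887451],
       [-0.00557056,  0.57677609,  0.81688329,  0.90934347],
       [ 0.        ,  0.        ,  0.        ,  1.        ]])}
side {'mtx': array([[528.0841988 ,   0.        , 314.14177152],
       [  0.        , 528.0841988 , 246.07010227],
       [  0.        ,   0.        ,   1.        ]]), 'world_from_camera': array([[-0.71064034,  0.34465675, -0.6133531 ,  0.01813292],
       [-0.70350376, -0.33753146,  0.62542384,  0.49619696],
       [ 0.00853058,  0.87594762,  0.48233079,  0.47991977],
       [ 0.        ,  0.        ,  0.        ,  1.        ]])}
0.0187
{'time': 0.1, 'joint_pos': array([-1.18987931e-01,  5.33556077e-02,  1.61415730e+00, -4.07282619e-05,
        1.47602712e+00, -1.19001370e-01]), 'joint_vel': array([ 6.11474786e-05, -3.05234397e-03, -2.55464259e-03, -1.80765642e-03,
       -4.88147247e-04, -5.38088948e-04]), 'joint_efforts': array([ 6.14647306e-04, -3.94903493e+01, -3.71363103e+01, -4.52310599e-05,
        3.99340541e-03, -4.17574097e-05]), 'tool_pos': array([6.24426951e-01, 6.50557221e-05, 2.30145452e-01]), 'tool_rot': array([-7.52838235e-04,  7.07100318e-01,  7.07112574e-01, -6.17832978e-04]), 'contact_force': array([ 0.85201331, -0.13023421, -0.00683462]), 'ft_torque': array([ 0.02149925, -0.0026007 ,  0.06979398]), 'gripper_width': 0.9990507236307838}
```

View pics/scene0.png

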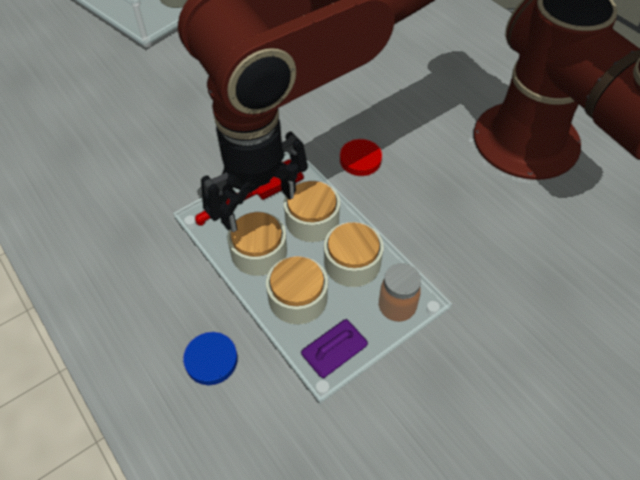

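View pics/side0.png

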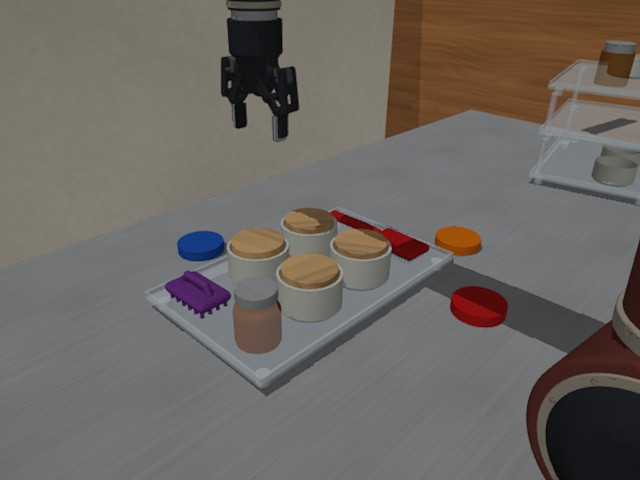

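The scene view shows four bamboo lids at about (312,203), (258,235), (353,245) and (297,282). The jar is at (400,290), the groomer at (334,348), and the brush is under the gripper. I'll now measure the lid tops.

```bash
cat > h.py <<'E'
import cv2,numpy as np
from plant import camera_params
def pts(n,d):
    p=camera_params(n);K=p["mtx"];T=p["world_from_camera"]
    v,u=np.mgrid[:480,:640]
    c=np.stack([(u-K[0,2])/K[0,0]*d,-(v-K[1,2])/K[1,1]*d,-d],-1)
    return c@T[:3,:3].T+T[:3,3]
E
python3 - <<'E'
from h import *
for n in ("scene","side"):
    im=cv2.imread(f"pics/{n}0.png");d=np.load(f"pics/{n}0.npy");P=pts(n,d)
    h=cv2.cvtColor(im,cv2.COLOR_BGR2HSV)
    m=(h[...,0]>8)&(h[...,0]<22)&(h[...,1]>90)&(P[...,2]>.075)&(P[...,2]<.1)&(d>0)&(P[...,0]>.3)
    k,l,s,c=cv2.connectedComponentsWithStats(m.astype(np.uint8))
    for i in range(1,k):
        if s[i,4]<200: continue
        q=P[(l==i)];z=np.median(q[:,2]);q=q[abs(q[:,2]-z)<.005]
        (cx,cy),r=cv2.minEnclosingCircle(q[:,:2].astype(np.float32)*1000)
        A=np.c_[q[:,:2]-q[:,:2].mean(0),np.ones(len(q))];f=np.linalg.lstsq(A,q[:,2],rcond=None)[0]
        print(n,c[i].round(),"circle",round(cx,1),round(cy,1),round(r,1),"mean",(q.mean(0)*1000).round(1),"ext",(np.ptp(q,0)*1000).round(),f.round(3))
    # red/purple/amber heights
E
```

```text
scene [312. 201.] circle 483.0 -78.8 43.3 mean [483.7 -75.2  84.8] ext [84. 84. 10.] [-0.    -0.005  0.085]
scene [256. 234.] circle 598.0 -77.1 42.5 mean [598.5 -74.8  85.6] ext [84. 84.  9.] [-0.002 -0.006  0.086]
scene [353. 245.] circle 482.2 35.5 43.6 mean [483.4  37.8  84.8] ext [83. 83. 10.] [-0.002 -0.005  0.085]
scene [296. 281.] circle 597.0 36.8 42.7 mean [597.7  39.   86.9] ext [83. 83. 10.] [-0.001 -0.005  0.087]
scene [399. 298.] circle 476.3 148.2 29.2 mean [488.  157.3  79.1] ext [49. 48.  9.] [ 0.01  -0.013  0.079]
side [477.  63.] circle 1218.1 -1636.0 393.8 mean [ 1172.6 -1631.6    87.6] ext [788.  34.  10.] [0.001 0.002 0.088]
side [309. 221.] circle 593.9 -76.7 42.8 mean [590.1 -73.3  86.7] ext [84. 84.  7.] [ 0.012 -0.016  0.087]
side [257. 243.] circle 592.9 38.6 43.5 mean [589.2  40.7  88. ] ext [86. 84.  7.] [ 0.013 -0.01   0.088]
side [361. 244.] circle 479.2 -77.8 43.4 mean [475.9 -74.6  86. ] ext [83. 85.  7.] [ 0.012 -0.013  0.086]
side [309. 271.] circle 477.5 36.8 42.8 mean [474.8  39.7  86.1] ext [84. 84.  7.] [ 0.011 -0.013  0.086]
side [250. 314.] circle 464.8 154.5 26.6 mean [457.1 164.2  80.1] ext [51. 30. 10.] [ 0.075 -0.173  0.08 ]
```

Both cameras agree to within about 4 mm. Lid centres are: lid_1 (0.480, 0.036), lid_2 (0.481, -0.078), lid_3 (0.595, 0.0375), lid_4 (0.596, -0.077), with tops at about 85–88 mm. I'll shut the gripper and go above the inner edge of lid_3, 32 mm off its middle in -y.

{"api": "play_rows", "payload": {
  "deltas": [
    [[0, 0, 0], 0],
    [[-0.01, 0.002, -0.03], 0],
    [[-0.03, 0.005, -0.08], 0],
    [[-0.03, 0.005, -0.125], 0],
    [[-0.03, 0.005, -0.125], 0]
  ],
  "grip": -1
}}

```text
time: 0.72
tool_pos: [0.5913, 0.0055, 0.1016]
tool_rot: [-0.004, 0.707, 0.707, -0.003]
contact_force: [-0.6, 0.9, 0.3]
gripper_width: 0.0
```

{"api": "play_rows", "payload": {
  "deltas": [
    [[0, 0, 0], 0],
    [[0, 0, 0], 0]
  ]
}}

```text
time: 0.98
tool_pos: [0.5971, 0.0047, 0.1095]
tool_rot: [0.002, 0.707, 0.707, 0.002]
contact_force: [0.5, -0.0, 1.2]
gripper_width: -0.003
```

Run:
```python
from plant import *
print(status.state()["tool_pos"],status.state()["contact_force"])
for n in ("side","scene"):
    im,d=grab_frame(n); cv=__import__("cv2"); cv.imwrite(f"pics/{n}1.png",im)
```

```text
[0.59714567 0.00473422 0.10950008] [ 0.54913533 -0.04802168  1.18998353]
```

View pics/side1.png

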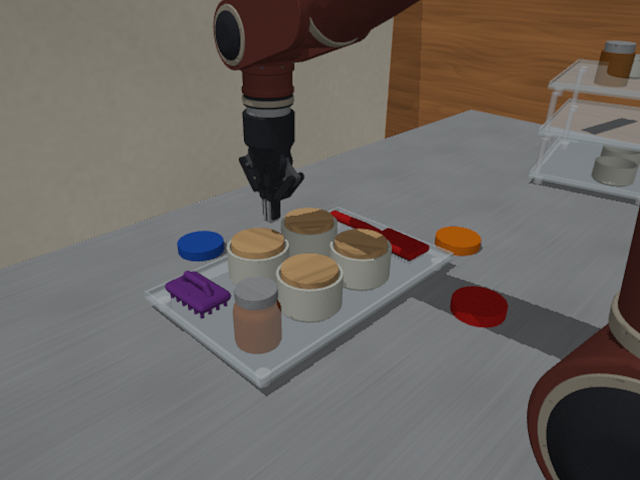

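The side view shows the shut fingertips at (271,218), just above the inner edge of lid_3, and clear of everything else. I'll lower slowly.

{"api": "play_rows", "payload": {
  "deltas": [
    [[0, 0, -0.004], 0],
    [[0, 0, -0.008], 0],
    [[0, 0, -0.012], 0],
    [[0, 0, -0.014], 0],
    [[0, 0, -0.014], 0]
  ]
}}

```text
time: 1.7
tool_pos: [0.5948, 0.005, 0.0919]
tool_rot: [-0.0, 0.707, 0.707, -0.0]
contact_force: [0.1, 0.3, 0.7]
gripper_width: 0.001
```

{"api": "play_rows", "payload": {
  "deltas": [
    [[0, 0, -0.001], 0],
    [[0, 0, -0.002], 0],
    [[0, 0, -0.003], 0],
    [[0, 0, -0.004], 0],
    [[0, 0, -0.004], 0]
  ]
}}

```text
time: 2.33
tool_pos: [0.595, 0.005, 0.0883]
tool_rot: [-0.0, 0.707, 0.707, -0.0]
contact_force: [0.3, -0.1, -0.1]
gripper_width: 0.001
```

{"api": "play_rows", "payload": {
  "deltas": [
    [[0, 0, -0.0005], 0],
    [[0, 0, -0.001], 0],
    [[0, 0, -0.0015], 0],
    [[0, 0, -0.002], 0],
    [[0, 0, -0.002], 0]
  ]
}}

```text
time: 2.95
tool_pos: [0.5951, 0.005, 0.0881]
tool_rot: [-0.0, 0.707, 0.707, -0.0]
contact_force: [-4.8, 0.6, 9.8]
gripper_width: 0.0
```

{"api": "play_rows", "payload": {
  "deltas": [
    [[0, 0, -0.0005], 0],
    [[0, 0, -0.001], 0],
    [[0, 0, -0.001], 0]
  ]
}}

```text
time: 3.32
tool_pos: [0.5952, 0.005, 0.0881]
tool_rot: [-0.0, 0.707, 0.707, -0.0]
contact_force: [-8.3, 0.3, 14.1]
gripper_width: -0.001
```

Lid_3 does not give at 14 N, with its top at 88.1 mm, so it is seated. Next is the inner edge of lid_4 (y = -0.045).

{"api": "play_rows", "payload": {
  "deltas": [
    [[0, 0, 0.012], 0],
    [[0, -0.02, 0.015], 0],
    [[0, -0.04, 0.015], 0],
    [[0, -0.05, 0.012], 0],
    [[0, -0.05, 0.008], 0]
  ]
}}

```text
time: 3.95
tool_pos: [0.5947, -0.0462, 0.0925]
tool_rot: [-0.0, 0.708, 0.706, -0.0]
contact_force: [-0.1, -0.5, 1.3]
gripper_width: -0.001
```

{"api": "play_rows", "payload": {
  "deltas": [
    [[0, 0, 0], 0],
    [[0, 0, -0.002], 0],
    [[0, 0, -0.004], 0],
    [[0, 0, -0.006], 0],
    [[0, 0, -0.006], 0]
  ]
}}

```text
time: 4.58
tool_pos: [0.5949, -0.0448, 0.0872]
tool_rot: [-0.0, 0.707, 0.707, -0.0]
contact_force: [0.8, -0.5, 0.7]
gripper_width: -0.004
```

{"api": "play_rows", "payload": {
  "deltas": [
    [[0, 0, -0.0005], 0],
    [[0, 0, -0.001], 0],
    [[0, 0, -0.0015], 0],
    [[0, 0, -0.002], 0],
    [[0, 0, -0.002], 0]
  ]
}}

```text
time: 5.2
tool_pos: [0.5951, -0.045, 0.0869]
tool_rot: [-0.0, 0.707, 0.707, -0.0]
contact_force: [-4.5, 1.1, 8.0]
gripper_width: -0.002
```

{"api": "play_rows", "payload": {
  "deltas": [
    [[0, 0, -0.0005], 0],
    [[0, 0, -0.001], 0],
    [[0, 0, -0.001], 0]
  ]
}}

```text
time: 5.58
tool_pos: [0.5952, -0.045, 0.0869]
tool_rot: [-0.0, 0.707, 0.707, -0.0]
contact_force: [-7.4, 2.2, 12.5]
gripper_width: -0.002
```

Lid_4 is seated as well (12.5 N, no give). Next is lid_2.

{"api": "play_rows", "payload": {
  "deltas": [
    [[0, 0, 0.014], 0],
    [[-0.03, 0, 0.02], 0],
    [[-0.07, -0.001, 0.02], 0],
    [[-0.105, -0.001, 0.02], 0],
    [[-0.114, -0.001, 0.018], 0]
  ]
}}

```text
time: 6.2
tool_pos: [0.4799, -0.046, 0.1022]
tool_rot: [0.0, 0.707, 0.707, 0.0]
contact_force: [0.6, 0.2, -0.3]
gripper_width: 0.004
```

{"api": "play_rows", "payload": {
  "deltas": [
    [[0, 0, -0.003], 0],
    [[0, 0, -0.007], 0],
    [[0, 0, -0.011], 0],
    [[0, 0, -0.014], 0],
    [[0, 0, -0.014], 0]
  ]
}}

```text
time: 6.82
tool_pos: [0.4809, -0.0459, 0.0878]
tool_rot: [-0.0, 0.707, 0.707, -0.0]
contact_force: [-0.5, -0.1, -0.1]
gripper_width: 0.003
```

{"api": "play_rows", "payload": {
  "deltas": [
    [[0, 0, -0.0005], 0],
    [[0, 0, -0.001], 0],
    [[0, 0, -0.002], 0],
    [[0, 0, -0.003], 0],
    [[0, 0, -0.003], 0]
  ]
}}

```text
time: 7.45
tool_pos: [0.4812, -0.0458, 0.0856]
tool_rot: [-0.0, 0.707, 0.707, 0.0]
contact_force: [-0.0, 1.8, 1.8]
gripper_width: 0.002
```

{"api": "play_rows", "payload": {
  "deltas": [
    [[0, 0, -0.0005], 0],
    [[0, 0, -0.001], 0],
    [[0, 0, -0.0015], 0],
    [[0, 0, -0.002], 0],
    [[0, 0, -0.002], 0]
  ]
}}

```text
time: 8.07
tool_pos: [0.4815, -0.0454, 0.0839]
tool_rot: [-0.0, 0.707, 0.707, 0.001]
contact_force: [-0.2, 4.5, 5.2]
gripper_width: 0.002
```

Run:
```python
from plant import *
from h import *
print(status.state()["contact_force"],status.state()["tool_pos"])
im,d=grab_frame("side"); 
P=pts("side",d)
cv2.imwrite("pics/side2.png",cv2.resize(im[190:310,240:440],None,fx=4,fy=4,interpolation=2))
h=cv2.cvtColor(im,cv2.COLOR_BGR2HSV)
m=(h[...,0]>8)&(h[...,0]<22)&(h[...,1]>90)&(P[...,2]>.075)&(P[...,2]<.1)&(abs(P[...,0]-.478)<.04)&(abs(P[...,1]+.078)<.04)
q=P[m];A=np.c_[q[:,:2]-q[:,:2].mean(0),np.ones(len(q))];r=np.ones(len(q),bool)
for _ in range(5):
    f=np.linalg.lstsq(A[r],q[r,2],rcond=None)[0]; r=abs(A@f-q[:,2])<.0015
print(f,r.sum())
```

```text
[-0.1713651   4.51469494  5.16411378] [ 0.48145939 -0.04537472  0.08393738]
[-0.00671733 -0.10602084  0.08675762] 755
```

View pics/side2.png

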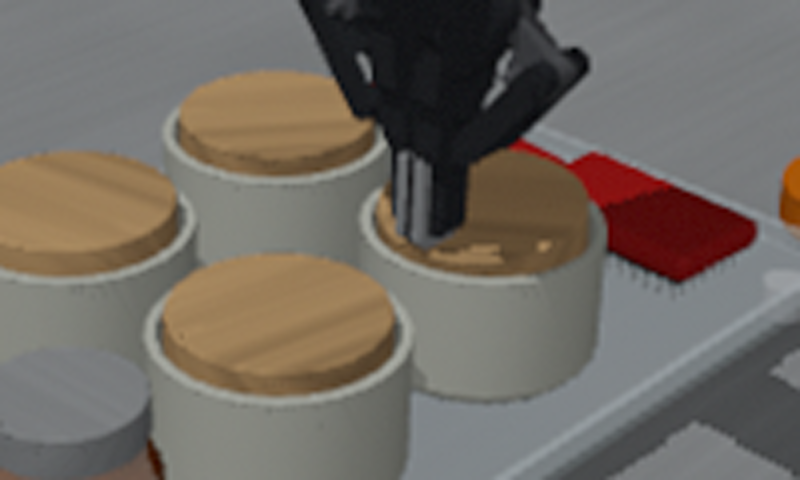

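Lid_2 rocks: the depth fit shows it tipped by about 0.11 rad towards the fingertip, at about 5 N. The zoomed view shows its pressed edge down in the recess. I'll hold briefly, lift so it levels out, and move over its middle.

{"api": "play_rows", "payload": {
  "deltas": [
    [[0, 0, 0], 0],
    [[0, 0, 0], 0],
    [[0, 0, 0.006], 0],
    [[0, 0, 0.013], 0],
    [[0, 0, 0.02], 0]
  ]
}}

```text
time: 8.75
tool_pos: [0.4809, -0.0463, 0.1036]
tool_rot: [0.0, 0.707, 0.707, -0.0]
contact_force: [0.4, 0.2, -0.7]
gripper_width: -0.001
```

{"api": "play_rows", "payload": {
  "deltas": [
    [[0, -0.012, 0], 0],
    [[0, -0.024, 0], 0],
    [[0, -0.032, 0], 0],
    [[0, -0.032, 0], 0],
    [[0, -0.032, 0], 0]
  ]
}}

```text
time: 9.38
tool_pos: [0.4808, -0.078, 0.1031]
tool_rot: [-0.0, 0.707, 0.707, -0.0]
contact_force: [-0.4, 0.3, -0.8]
gripper_width: -0.002
```

```bash
cat > fit.py <<'E'
from plant import *
from h import *
import sys
print(status.state()["contact_force"],status.state()["tool_pos"])
im,d=grab_frame("side"); P=pts("side",d)
cv2.imwrite(f"pics/side_{sys.argv[1]}.png",cv2.resize(im[190:310,240:440],None,fx=4,fy=4,interpolation=2))
h=cv2.cvtColor(im,cv2.COLOR_BGR2HSV)
for k,c in dict(l1=(.478,.037),l2=(.479,-.078),l3=(.593,.038),l4=(.594,-.077)).items():
    m=(h[...,0]>8)&(h[...,0]<22)&(h[...,1]>90)&(P[...,2]>.075)&(P[...,2]<.1)&(np.hypot(P[...,0]-c[0],P[...,1]-c[1])<.038)
    q=P[m];A=np.c_[q[:,:2]-c,np.ones(len(q))];r=np.ones(len(q),bool)
    for _ in range(6):
        f=np.linalg.lstsq(A[r],q[r,2],rcond=None)[0]; r=abs(A@f-q[:,2])<.0015
    print(k,f.round(4),r.sum())
E
python3 fit.py 3
```

```text
[-0.35562667  0.3343002  -0.84362321] [ 0.48082182 -0.07801411  0.10307328]
l1 [ 0.0017 -0.0009  0.0864] 1116
l2 [-0.0001 -0.0008  0.0863] 811
l3 [-0.0003 -0.0008  0.0883] 850
l4 [0.0003 0.0003 0.0871] 663
```

View pics/side_3.png

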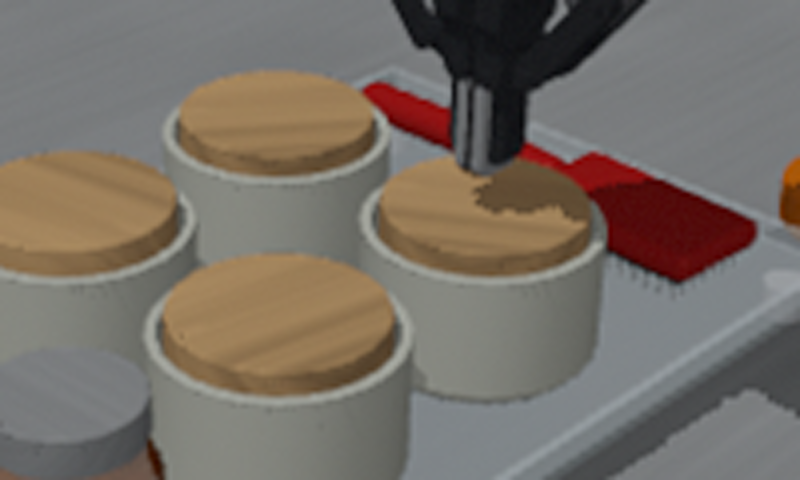

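Lid_2 has dropped back level with its top at 86.3 mm, and the shut fingertips are above its middle. I'll press down there gradually.

{"api": "play_rows", "payload": {
  "deltas": [
    [[0, 0, -0.004], 0],
    [[0, 0, -0.009], 0],
    [[0, 0, -0.013], 0],
    [[0, 0, -0.016], 0],
    [[0, 0, -0.017], 0]
  ]
}}

```text
time: 10.05
tool_pos: [0.4809, -0.0779, 0.0862]
tool_rot: [-0.0, 0.707, 0.707, -0.0]
contact_force: [-1.4, 0.4, 3.3]
gripper_width: -0.002
```

{"api": "play_rows", "payload": {
  "deltas": [
    [[0, 0, -0.0005], 0],
    [[0, 0, -0.001], 0],
    [[0, 0, -0.0015], 0],
    [[0, 0, -0.002], 0],
    [[0, 0, -0.002], 0]
  ]
}}

```text
time: 10.68
tool_pos: [0.4812, -0.078, 0.0853]
tool_rot: [0.0, 0.707, 0.707, 0.0]
contact_force: [-3.2, 1.4, 6.6]
gripper_width: 0.0
```

{"api": "play_rows", "payload": {
  "deltas": [
    [[0, 0, -0.0005], 0],
    [[0, 0, -0.001], 0],
    [[0, 0, -0.0015], 0],
    [[0, 0, -0.002], 0],
    [[0, 0, -0.002], 0]
  ]
}}

```text
time: 11.3
tool_pos: [0.4812, -0.078, 0.0833]
tool_rot: [0.0, 0.707, 0.707, 0.0]
contact_force: [-3.5, 1.3, 7.1]
gripper_width: -0.006
```

{"api": "play_rows", "payload": {
  "deltas": [
    [[0, 0, -0.0005], 0],
    [[0, 0, -0.001], 0],
    [[0, 0, -0.0015], 0],
    [[0, 0, -0.002], 0],
    [[0, 0, -0.002], 0]
  ]
}}

```text
time: 11.92
tool_pos: [0.481, -0.078, 0.0823]
tool_rot: [-0.0, 0.707, 0.707, -0.0]
contact_force: [-7.4, 2.6, 13.3]
gripper_width: 0.0
```

{"api": "play_rows", "payload": {
  "deltas": [
    [[0, 0, -0.0005], 0],
    [[0, 0, -0.001], 0],
    [[0, 0, -0.0015], 0],
    [[0, 0, -0.002], 0],
    [[0, 0, -0.002], 0]
  ]
}}

```text
time: 12.55
tool_pos: [0.4811, -0.078, 0.0823]
tool_rot: [-0.001, 0.707, 0.707, -0.001]
contact_force: [-14.0, 4.6, 24.5]
gripper_width: 0.005
```

It stopped 4 mm lower, at 82.3 mm, and holds at 24.5 N. I'll lift clear and check.

{"api": "play_rows", "payload": {
  "deltas": [
    [[0, 0, 0.004], 0],
    [[0, 0, 0.01], 0],
    [[0, 0, 0.03], 0],
    [[0, 0, 0.06], 0],
    [[0, 0, 0.1], 0]
  ]
}}

```text
time: 13.18
tool_pos: [0.48, -0.0778, 0.1777]
tool_rot: [-0.001, 0.707, 0.707, -0.001]
contact_force: [0.7, 0.3, 0.2]
gripper_width: -0.001
```

{"api": "play_rows", "payload": {
  "deltas": [
    [[0, 0, 0.01], 0],
    [[0, 0, 0.01], 0],
    [[0, 0, 0.01], 0],
    [[0, 0, 0.01], 0],
    [[0, 0, 0.01], 0]
  ]
}}

```text
time: 13.8
tool_pos: [0.4805, -0.0779, 0.1873]
tool_rot: [-0.001, 0.707, 0.707, -0.0]
contact_force: [-0.3, 0.6, -0.3]
gripper_width: 0.002
```

```bash
python3 fit.py 4
```

```text
[-0.31806397  0.61871492 -0.26295729] [ 0.48050595 -0.07786141  0.18725307]
l1 [0.0015 0.0002 0.0864] 1100
l2 [ 0.0011 -0.0004  0.0827] 845
l3 [0.0005 0.0012 0.0883] 854
l4 [ 0.0017 -0.0009  0.0871] 668
```

View pics/side_4.png

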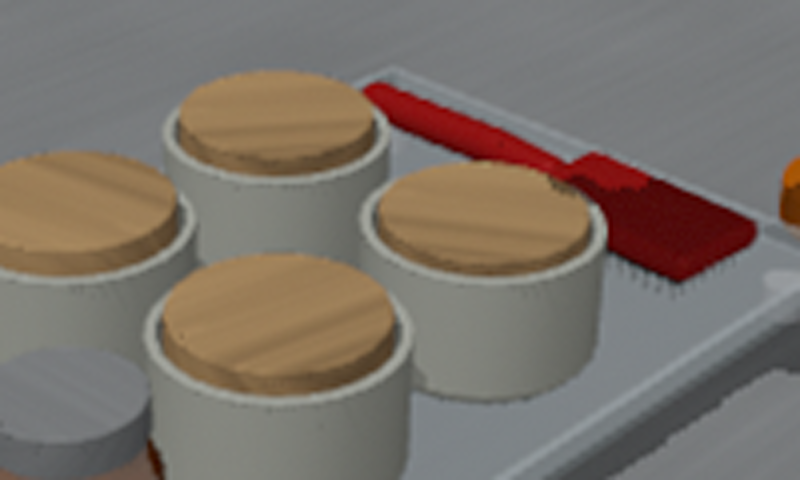

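The picture shows lid_2, at about (485,215) in the zoomed view, lower and level in its ramekin. The other lids and the brush have not moved, and the gripper is clear. I'm handing it in.

```bash
python3 -c "
from plant import ticket
print(ticket.job_done())"
```

```text
the job is handed in; nothing more can be done
None
```

The loose lid was lid_2 (near the robot, right). It now sits fully home and level, and I handed the job in at about 14 s. No verdict was reported.

- **Search:** I pressed near the inner edges with the gripper shut. Lid_3 and lid_4 held firm at 12–14 N. Lid_2 tipped about 0.11 rad (about 6°) at 2–5 N, which also ruled out lid_1, so I did not press that one.
- **Pressing home:** After I lifted off, lid_2 dropped back level with its top at 86.3 mm. I then pressed over its middle. It sank from about 7 N and stopped 4 mm lower, at 82.3 mm, holding at 24.5 N.
- **Last checks:**
  - **Tilt:** all four lids are level to within 0.002 rad.
  - **Height:** the top of lid_2 is at 82.7 mm by camera, so its underside is about 62.5 mm. The other three read as before.
  - **Gripper:** it is about 10 cm above the lids and touching nothing.
  - **Bystanders:** the brush looks undisturbed. The gripper never came near the jar or the groomer, but I did not measure their positions again at the end.
- **Disagreement:** the two cameras differed by up to 5 mm on lid positions, so I used the average.

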